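# Sort the seal carver's leftovers into their trays

### The job

Sort the things left on the table: stand the two seal stones upright in the tray with the cross wall, one in each bay (either way round), put the dark wedge in the round dish, and put the boxwood blank in the undivided rectangular tray. Everything must rest flat on the floor of its tray or dish, and the round tin and the black loupe must be left where they are.

Things in the scene. Friction and masses are not known exactly. Their poses are not given: they have to be found in the camera images.
- plain_stone_mid (a point): Plain reddish-brown seal stone standing upright on the table: a square block with a flat top and no knob, 22 x 22 mm, 42 mm tall. The point is its centre, 21 mm above its foot; x and y are square to its sides, z up its height. Grip two opposite sides.
- knob_stone_mid (a point): Cream seal stone standing upright on the table: a square block 20 x 20 mm up to 45 mm height, topped by a round knob 15 mm thick, 56 mm tall in all. The point is its centre, 28 mm above its foot; x and y are square to its sides, z up its height. Grip two opposite sides of the square part.
- wedge_mid (a point): Dark wooden packing wedge standing on its long narrow edge: 64 mm long (its x), 10 mm thick (its y, the way to grip it), 20 mm high (z); one upper end is rounded off. The point is its centre, 10 mm above its underside.
- wood_blank_mid (a point): Boxwood seal blank lying on the table: a plain pale wooden bar 16 mm wide (its x, the way to grip it), 56 mm long (its y), 16 mm high (z). The point is its centre, 8 mm above its underside.
- bay_tray: Low open wooden tray on short feet, fixed; a cross wall splits it into two equal bays. Outside 112 mm (its x) x 80 mm (its y) x 21 mm high over the table; walls 4 mm thick, 10 mm high inside; floor 11 mm above the table. The cross wall stands at x = 0; each bay is 50 mm (x) x 72 mm (y) inside, centred at x = +27 mm and x = -27 mm, y = 0. Origin at its middle, level with the table top.
- plain_tray: Low open wooden rectangular tray with no cross wall, on short feet, fixed to the table. Outside 104 mm (its x) x 74 mm (its y) x 21 mm high over the table; walls 4 mm thick, 10 mm high inside; floor 11 mm above the table; inside 96 x 66 mm. Origin at its middle, level with the table top.
- round_dish: Low round open wooden dish on short feet, fixed to the table. Outside diameter 100 mm, 21 mm high over the table; wall 4 mm thick, 10 mm high inside; floor 11 mm above the table; inside diameter 92 mm. Origin at its middle, level with the table top.
- tool_chest: Obstacle, part of the room: a wooden drawer chest standing on the table between the robot and the trays, 214 mm tall; leave it alone and pass over it or round it. Origin under it at table height, z up; it spans x from -132 mm (knobs of a drawer that stands a little open, on the side of the loose things) to +110 mm and y from -118 to +118 mm.
- tin_mid (a point): Bystander: round tin with a dark blue-green lid, 72 mm across, 35 mm high, standing loose on the card mat. The point is its centre, 17.5 mm above its underside.
- eyeglass_mid (a point): Bystander: black round eye loupe, 38 mm across, 30 mm high, standing loose on its rim. The point is its centre, 15 mm above the table.
Things that resemble listed ones, but are neither listed nor needed, are in the scene too. Leave any blue or purple look-alike of the part that bears plain_stone_mid alone.

How it is judged:
By the outcome, as a careful person would: the job done as asked, in the order asked, and still so for the second after the job is handed in, with the robot touching nothing.
It also fails if it takes over 109 s, if anything falls off the work surface, if the arm or the gripper's body presses on something with over 40 N, if the wrist force passes 120 N, or if a joint passes its speed limit or range.

### The arm

A 6-joint arm with a two-finger parallel gripper is mounted at the origin on a cart in front of the work surface, level with it; the furniture and walls round the work are solid. World frame = base frame: x ahead of the robot, y to its left, z up, the work surface at z = 0. Lengths are in m, angles in degrees, forces in N, time in s.
With the tool pointing down it reaches from about 0.4 to 0.825 m from the base axis. Payload 7 kg.
Tool frame: the origin (TCP) lies on the centre line of the jaws, within the pads' length; the fingertips stand 19 mm ahead of it and the grasp point (between the pads) is the TCP; z points along the fingers, y is the line along which they close (so a half turn about z gives the same grasp; the last joint's range is limited). The gripper opens to 88 mm and grips with 3 to 60 N. Pads are 19 mm wide; open, the fingers measure 130 mm over their backs; the gripper's body (78 mm by 193 mm) begins 47 mm behind the grasp point.
Start: joints at [-59.983, 20.546, 0.682, 0, -70.136, -16.507], TCP at [0.158, -0.656, 0.246] pointing down, gripper open.
Joint ranges: [-176.03, 176.03], [-82.01, 121.73], [-58.28, 71.71], [-173.87, 95.51], [-174.79, -0.11], [-173.66, 173.66]. Speed limits (degrees/s): [136.94, 136.94, 172.46, 180, 180, 180].

### API

Orientations are given as [roll, pitch, yaw] about the fixed x, y, z axes, in that order (R = Rz(yaw) Ry(pitch) Rx(roll)).
In Python, from plant import * gives the robot as it stands. The module is installed in compiled form; this text tells all that it offers.
- The arm moves only by the tool play_rows, never from a script. Its argument "deltas" is a list of rows, each a list of 6 numbers: the shift along the world's x, y, z scaled (see below), then the turn, a rotation vector about the world's x, y, z scaled (see below). A call has 1 to 10 rows; each row shifts and turns the commanded pose from where the row before left it; what a row does not reach is not made up. The controller multiplies each number of a shift by 800 mm and each number of a turn by 180 degrees. A row lasts 1/10 s, in which the tool goes at most 50 mm and 8.59 degrees, less where a joint would pass 70% of its speed; a pose out of reach is approached as far as the arm can. A call with a number of a shift or a turn outside -1 to 1 is refused whole. A call with a gripper value outside its range is refused whole. "gripper" is the gripper command: -1 is shut, 1 is fully open, values between are in proportion, set as the call begins (left out, the last holds). The fingers move at their own pace and stop on an object; the grip force is fixed at half the most. Time passes only in rows, so rows that do not move let the fingers close. It gives the time, the measured TCP pose, the force, the opening and the grip force at its end, in the units of the state.
- get_obs(): the state, without advancing time (a new reading comes with each control period).
- snapshot(name): name is "scene" or "top" or "wrist"; returns (picture, depth): 420x560x3 uint8, blue, green, red; 420x560 float32, m along the optical axis (not along the pixel's ray), 0 where there is no reading.
- camera_model(name): a dict with "fx", "fy", "cx", "cy" (pixels), "world_to_cam" (4x4, takes a point from world to camera coordinates). Camera axes: x right, y down, z forward; pixel columns grow to the right and rows downward; lengths in m; the calibration is good to about 2 mm. A picture is of the moment at which its call begins: read the wrist's pose just before it. camera_model takes no time and is no camera call; for the wrist camera it gives the pose at the moment of the call.
- close_job(): hands the job in; it is judged then, once.
The state is a dict: "clock": time; "joint_pos": joint angles; "qvel": joint speeds; "tau": joint torques, N m; "tool_pos": TCP position; "orientation": TCP orientation; "force": force on the tool from outside, world axes, zero at the start; "moment": the same for the moment, N m; "opening": finger opening in m; "gripper_force": force on a finger pad.
Only numpy, scipy, OpenCV 4.12 (cv2) and the standard library are available. Lean on these libraries where they do the work, as an engineer would, in place of code of your own. Each camera call takes 0.05 s, during which the arm holds its last target. There are 200 camera calls.

## Working session

There is one attempt and no reset: what is moved stays moved. The work goes in short steps, Python scripts to look and compute and a tool call to move; the robot and the scene stay as the last step left them, time stands still between calls to the robot, and variables do not carry over. Pictures are saved under pics/ and viewed, at most 14 in all, crops included, and the job is handed in when it is done.

Besides the shell and the picture viewer there is one more tool, called by a JSON object that holds its "op" and its "data", one argument or row to a line. play_rows: Moves the arm, as the interface text tells. Its arguments: {"type":"object","properties":{"deltas":{"type":"array","items":{"type":"array","items":{"type":"number","minimum":-1,"maximum":1}}},"gripper":{"type":"number"}},"required":["deltas"]}

```bash
mkdir -p pics
cat > h.py <<'E'
from plant import *
import numpy as np, cv2
def world(cam,u,v,d,M=None):
    m=M or camera_model(cam)
    p=np.array([(u-m["cx"])/m["fx"]*d,(v-m["cy"])/m["fy"]*d,d,1])
    return (np.linalg.inv(m["world_to_cam"])@p)[:3]
def plane(cam,u,v,z):
    m=camera_model(cam); T=np.linalg.inv(m["world_to_cam"])
    r=T[:3,:3]@np.array([(u-m["cx"])/m["fx"],(v-m["cy"])/m["fy"],1]); o=T[:3,3]
    return o+r*(z-o[2])/r[2]
E
python3 - <<'E'
from h import *
for n in ("scene","top"):
    p,d=snapshot(n); cv2.imwrite(f"pics/{n}.png",cv2.resize(p,(800,600),interpolation=cv2.INTER_CUBIC)); np.save(f"{n}_d.npy",d); np.save(f"{n}_p.npy",p)
    m=camera_model(n); T=np.linalg.inv(m["world_to_cam"]); print(n,m["fx"],T.round(3).tolist())
o=get_obs(); print(o["clock"],o["tool_pos"],o["orientation"],o["force"])
E
```

```text
scene 395.7537140754156 [[0.598, -0.426, 0.679, -0.207], [-0.802, -0.331, 0.498, -0.587], [0.013, -0.842, -0.54, 0.683], [0.0, 0.0, 0.0, 1.0]]
top 441.59770502399056 [[-0.022, -0.992, 0.123, 0.468], [-1.0, 0.021, -0.011, -0.044], [0.008, -0.124, -0.992, 1.042], [0.0, 0.0, 0.0, 1.0]]
0.1 [ 0.1575769  -0.65592734  0.24470325] [ 1.79913043e+02 -8.10546029e-03 -1.66497256e+02] [-0.36526449 -0.13636857 -0.37833937]
```

View pics/scene.png

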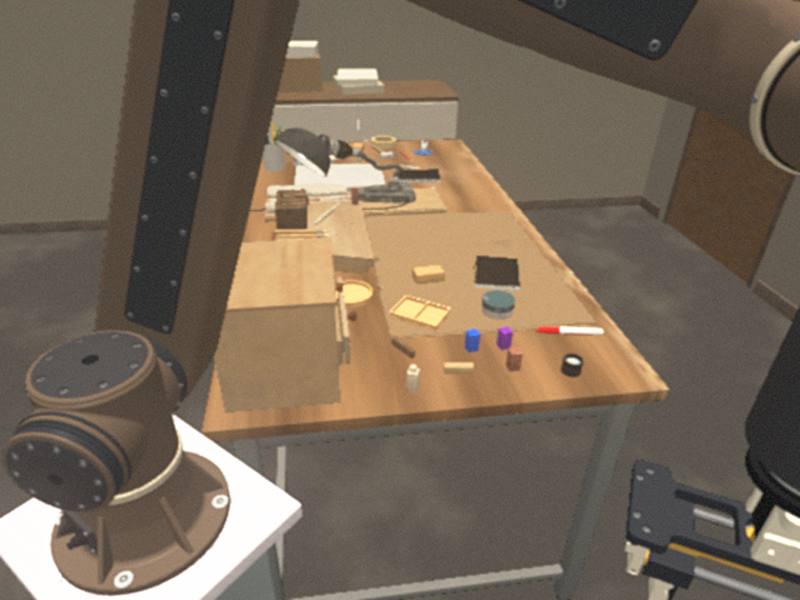

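View pics/top.png

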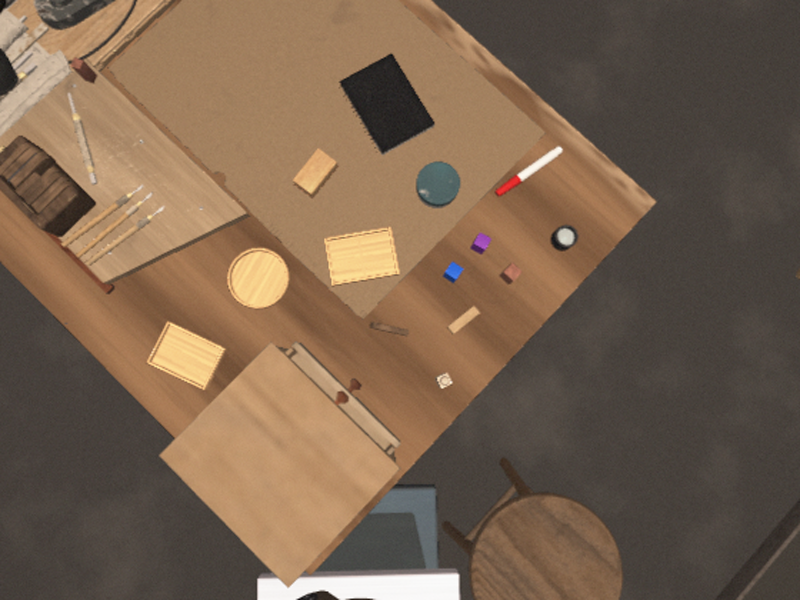

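The top view shows the following (800-wide pixels):
- Loose things: plain stone (511,273), blue look-alike (454,271), purple look-alike (481,242), blank (464,320), wedge (389,328), knob stone (445,380), loupe (565,237), tin (438,184).
- Trays and dish: dish (258,278), and two trays at (361,256) and (187,355).
- A bar-like block at (315,172) is larger than the blank, so it is not the blank.

An enlarged crop will confirm these.

Run:
```python
from h import *
p=np.load("top_p.npy")
a=p[140:290,220:420]; b=p[150:280,90:290]
cv2.imwrite("pics/c1.png",cv2.resize(a,(800,600),interpolation=cv2.INTER_CUBIC))
cv2.imwrite("pics/c2.png",cv2.resize(b,(800,520),interpolation=cv2.INTER_CUBIC))
```

```text
(no output)
```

View pics/c1.png

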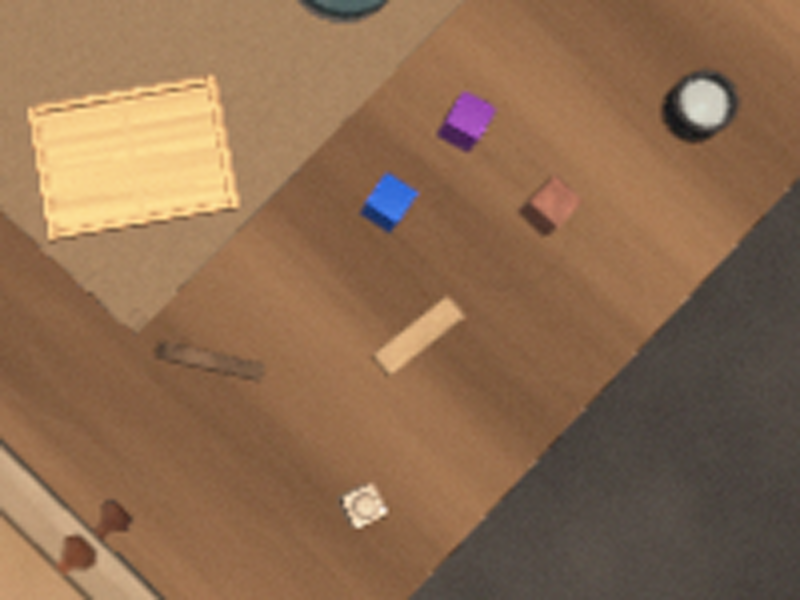

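View pics/c2.png

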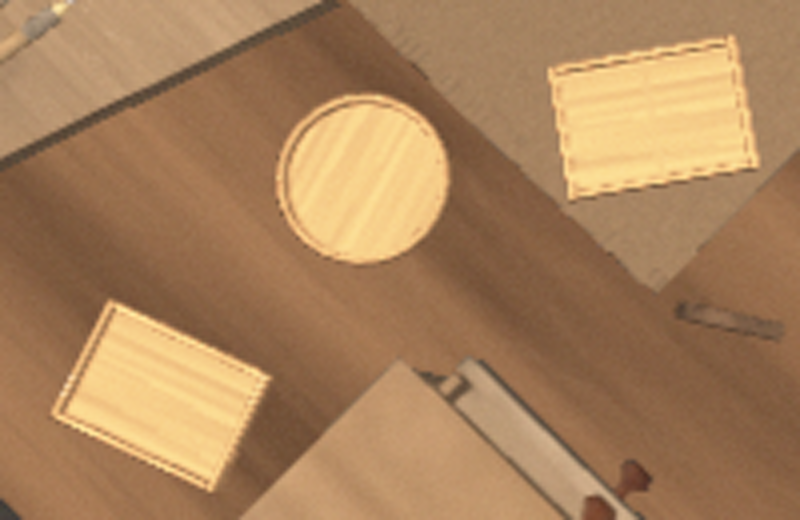

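The red-brown flat-topped block at crop (555,200) is the plain stone. The blue (390,197) and purple (470,118) blocks are look-alikes and stay put. The tray on the mat shows the cross wall in the scene view, so it is the bay tray; the left-hand tray is the plain one.

Run:
```python
from h import *
A=lambda u,v,z:plane("top",220+u/4,140+v/4,z)
B=lambda u,v,z:plane("top",90+u/4,150+v/4,z)
def mid(n,pts,f,z):
    P=np.array([f(u,v,z) for u,v in pts]); c=P.mean(0)
    e=[(np.linalg.norm(P[i]-P[i-1])*1e3, np.degrees(np.arctan2(*(P[i]-P[i-1])[[1,0]]))) for i in range(len(P))]
    print(n,c.round(4),np.round(e,0).tolist())
mid("plain",[(555,177),(579,202),(554,220),(530,196)],A,.042)
mid("blank",[(450,297),(465,317),(389,374),(374,354)],A,.016)
mid("wedge",[(160,341),(263,364),(259,380),(157,357)],A,.02)
mid("knob",[(374,484),(388,511),(357,528),(342,503)],A,.045)
mid("bay",[(28,108),(213,76),(239,208),(51,239)],A,.021)
mid("dish",[(277,178),(363,93),(450,180),(363,265)],B,.021)
mid("plaintray",[(112,299),(271,377),(212,491),(52,413)],B,.021)
print("loupe",A(705,105,.03),"tin",plane("top",438*.7,184*.7,.035),"edge",A(640,350,0),A(410,600,0))
d=np.load("top_d.npy")
print("tabledepth z", world("top",370,300*.7,d[210,370]), [world("top",int(u),int(v),d[int(v),int(u)]).round(3).tolist() for u,v in ((196,319),(280,392),(260,180),(130,248),(180,195),(247,270),(240,280),(191,245),(277,330))])
```

```text
plain [ 0.624  -0.2574  0.042 ] [[18.0, -54.0], [20.0, -138.0], [18.0, 124.0], [19.0, 43.0]]
blank [ 0.5491 -0.1805  0.016 ] [[56.0, -55.0], [15.0, -145.0], [56.0, 125.0], [14.0, 35.0]]
wedge [ 0.5369 -0.0578  0.02  ] [[9.0, -12.0], [61.0, -104.0], [10.0, 164.0], [61.0, 76.0]]
knob [ 0.4516 -0.1426  0.045 ] [[21.0, -61.0], [17.0, -154.0], [20.0, 117.0], [16.0, 30.0]]
bay [ 0.6569 -0.0154  0.021 ] [[79.0, 9.0], [111.0, -81.0], [80.0, -170.0], [111.0, 98.0]]
dish [0.6241 0.1541 0.021 ] [[72.0, 44.0], [70.0, -45.0], [73.0, -136.0], [70.0, 134.0]]
plaintray [0.5012 0.2692 0.021 ] [[73.0, -27.0], [103.0, -117.0], [72.0, 153.0], [103.0, 63.0]]
loupe [ 0.67951878 -0.35077045  0.03      ] tin [ 0.77236325 -0.14323724  0.035     ] edge [ 0.53895006 -0.3128372   0.        ] [ 0.39645946 -0.17127878  0.        ]
tabledepth z [ 0.58105354 -0.29106153  0.00058709] [[0.364, 0.089, 0.211], [0.11, -0.072, -0.22], [0.657, -0.031, 0.01], [0.503, 0.275, 0.007], [0.625, 0.158, 0.011], [0.449, -0.002, 0.113], [0.431, 0.009, 0.174], [0.499, 0.098, 0.21], [0.341, -0.059, 0.215]]
```

```bash
cat >> h.py <<'E'
def clear(x,y,th,tz,r=0.0):
    d=np.load("top_d.npy"); m=camera_model("top"); v,u=np.mgrid[:420,:560]
    P=np.stack([(u-m["cx"])/m["fx"]*d,(v-m["cy"])/m["fy"]*d,d],-1).reshape(-1,3)[d.ravel()>0]
    T=np.linalg.inv(m["world_to_cam"]); P=P@T[:3,:3].T+T[:3,3]
    P=P[P[:,2]>tz+.042]; q=P[:,:2]-[x,y]; c,s=np.cos(np.radians(th)),np.sin(np.radians(th))
    a=np.abs(q@[c,s])-.0965; b=np.abs(q@[-s,c])-.039
    g=np.maximum(a,b); i=g.argmin(); return round(g[i]*1e3),P[i].round(3).tolist()
E
python3 - <<'E'
from h import *
for n,x,y,ths,z in (("plain",.624,-.257,(39,129),.031),("knob",.4516,-.1426,(28,118),.033),("wedge",.537,-.058,(166,),.024),("blank",.549,-.18,(35,),.022),
 ("bayA",.653,.011,range(0,180,30),.042),("bayB",.661,-.042,range(0,180,30),.042),("dish",.624,.154,range(0,180,30),.035),("ptray",.501,.269,(63,153),.033)):
    for t in ths: print(n,t,clear(x,y,t,z))
E
```

```text
plain 39 (261, [0.453, -0.01, 0.115])
plain 129 (203, [0.453, -0.01, 0.115])
knob 28 (67, [0.368, -0.067, 0.099])
knob 118 (10, [0.368, -0.067, 0.099])
wedge 166 (-6, [0.457, -0.006, 0.11])
blank 35 (155, [0.453, -0.01, 0.115])
bayA 0 (43, [0.514, 0.079, 0.13])
bayA 30 (68, [0.457, 0.022, 0.097])
bayA 60 (115, [0.514, 0.079, 0.13])
bayA 90 (100, [0.514, 0.079, 0.13])
bayA 120 (47, [0.514, 0.08, 0.133])
bayA 150 (58, [0.514, 0.079, 0.13])
bayB 0 (67, [0.498, 0.063, 0.108])
bayB 30 (93, [0.45, -0.012, 0.101])
bayB 60 (149, [0.514, 0.079, 0.13])
bayB 90 (108, [0.514, 0.079, 0.13])
bayB 120 (70, [0.483, 0.048, 0.089])
bayB 150 (91, [0.514, 0.079, 0.13])
dish 0 (17, [0.51, 0.101, 0.214])
dish 30 (28, [0.51, 0.101, 0.214])
dish 60 (22, [0.512, 0.082, 0.135])
dish 90 (71, [0.514, 0.079, 0.078])
dish 120 (86, [0.51, 0.101, 0.214])
dish 150 (45, [0.46, 0.151, 0.212])
ptray 63 (6, [0.415, 0.198, 0.21])
ptray 153 (43, [0.369, 0.244, 0.212])
```

{"op": "play_rows", "data": {
  "deltas": [
    [0.0448,0.0383,0,0,0,0.0109],
    [0.0448,0.0383,0,0,0,0.0109],
    [0.0448,0.0383,0,0,0,0.0109],
    [0.0448,0.0383,0,0,0,0.0109],
    [0.0448,0.0383,0,0,0,0.0109],
    [0.0448,0.0383,0,0,0,0.0109],
    [0.0448,0.0383,0,0,0,0.0109],
    [0.0448,0.0383,0,0,0,0.0109],
    [0.0448,0.0383,0,0,0,0.0109],
    [0.0448,0.0383,0,0,0,0.0109]
  ],
  "gripper": 0.2
}}

```text
clock: 1.1
tool_pos: [0.5171, -0.3483, 0.2454]
orientation: [180.0, -0.0, -146.8]
force: [0.4, -0.8, 0.2]
opening: 0.0526
gripper_force: 0.0
```

{"op": "play_rows", "data": {
  "deltas": [
    [0.0448,0.0383,0,0,0,0.0109],
    [0.0448,0.0383,0,0,0,0.0109],
    [0.0448,0.0383,0,0,0,0.0109],
    [0,0,-0.03,0,0,0],
    [0,0,-0.03,0,0,0],
    [0,0,0,0,0,0],
    [0,0,0,0,0,0]
  ]
}}

```text
clock: 1.8
tool_pos: [0.6234, -0.2582, 0.1975]
orientation: [180.0, -0.1, -141.0]
force: [0.9, -0.2, 0.6]
opening: 0.0526
gripper_force: 0.0
```

Run:
```python
from h import *
o=get_obs(); print(o["clock"],o["tool_pos"],o["orientation"],o["joint_pos"])
m=camera_model("wrist"); p,d=snapshot("wrist"); np.save("w_d.npy",d); np.save("w_p.npy",p)
cv2.imwrite("pics/w1.png",cv2.resize(p,(800,600),interpolation=cv2.INTER_CUBIC)); print(np.linalg.inv(m["world_to_cam"]).round(3).tolist())
```

```text
1.8 [ 0.62338884 -0.25818853  0.19750836] [ 1.79964364e+02 -6.91626280e-02 -1.40980656e+02] [-5.97022500e+00  2.23224792e+01 -3.07649069e+00  2.62124372e-02
 -6.46751406e+01 -4.50216807e+01]
[[-0.63, 0.752, 0.193, 0.571], [0.776, 0.61, 0.158, -0.301], [0.001, 0.249, -0.968, 0.336], [0.0, 0.0, 0.0, 1.0]]
```

View pics/w1.png

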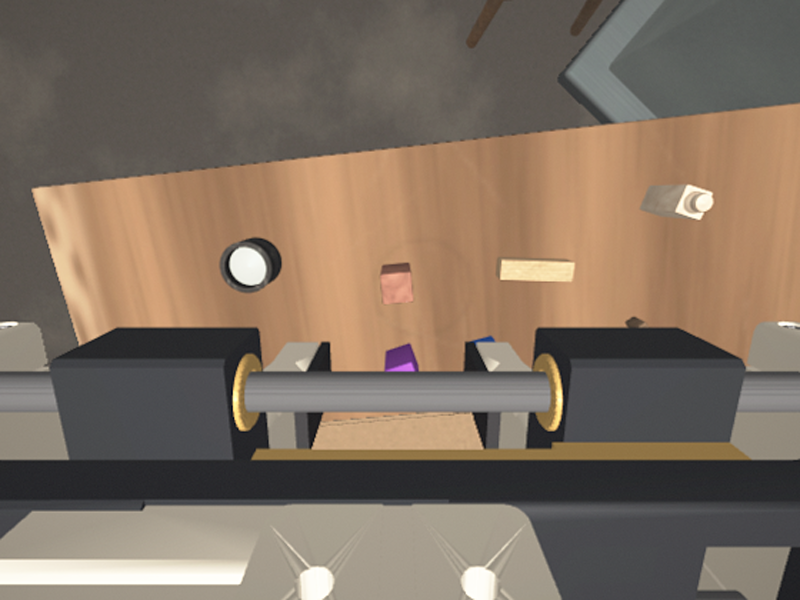

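The wrist view shows the plain stone's top at (397,290), the purple look-alike at (400,360), the blank at (537,265) and the knob stone's top at (703,201).

Run:
```python
from h import *
def mid(n,pts,z):
    P=np.array([plane("wrist",u*.7,v*.7,z) for u,v in pts]); c=P.mean(0)
    e=[(np.linalg.norm(P[i]-P[i-1])*1e3, np.degrees(np.arctan2(*(P[i]-P[i-1])[[1,0]]))%90) for i in range(len(P))]
    print(n,c.round(4),np.round(e,0).tolist())
mid("plain",[(381,277),(410,276),(413,303),(382,304)],.042)
mid("blank",[(500,260),(574,263),(574,283),(500,280)],.016)
mid("knobtop",[(703,201)],.056)
mid("knobsq",[(685,185),(715,191),(705,220),(675,212)],.045)
```

```text
plain [ 0.6248 -0.258   0.042 ] [[20.0, 41.0], [20.0, 41.0], [20.0, 46.0], [22.0, 41.0]]
blank [ 0.5506 -0.18    0.016 ] [[16.0, 43.0], [56.0, 37.0], [16.0, 45.0], [57.0, 37.0]]
knobtop [ 0.4527 -0.1444  0.056 ] [[0.0, 0.0]]
knobsq [ 0.4519 -0.1418  0.045 ] [[18.0, 27.0], [21.0, 28.0], [19.0, 29.0], [22.0, 25.0]]
```

{"op": "play_rows", "data": {
  "deltas": [
    [0.0015,0,-0.052,0,0,0.006],
    [0,0,-0.052,0,0,0],
    [0,0,-0.052,0,0,0],
    [0,0,-0.034,0,0,0],
    [0,0,-0.018,0,0,0],
    [0,0,0,0,0,0],
    [0,0,0,0,0,0]
  ]
}}

```text
clock: 2.55
tool_pos: [0.6261, -0.2585, 0.033]
orientation: [-179.9, 0.1, -139.9]
force: [0.2, 0.1, 0.5]
opening: 0.0527
gripper_force: 0.0
```

{"op": "play_rows", "data": {
  "deltas": [
    [0,0,0,0,0,0],
    [0,0,0,0,0,0],
    [0,0,0,0,0,0],
    [0,0,0,0,0,0],
    [0,0,0,0,0,0],
    [0,0,0,0,0,0]
  ],
  "gripper": -1
}}

```text
clock: 3.15
tool_pos: [0.625, -0.258, 0.0317]
orientation: [-180.0, 0.0, -139.9]
force: [-0.9, 0.8, 4.6]
opening: 0.0219
gripper_force: 29.6
```

{"op": "play_rows", "data": {
  "deltas": [
    [0,0,0.05,0,0,0],
    [0,0,0.05,0,0,0],
    [0.0056,0.0338,0.048,0,0,0.0404],
    [0.0056,0.0338,0,0,0,0.0404],
    [0.0056,0.0338,0,0,0,0.0404],
    [0.0056,0.0338,0,0,0,0.0404],
    [0.0056,0.0338,0,0,0,0.0404],
    [0.0056,0.0338,0,0,0,0.0404],
    [0.0056,0.0338,0,0,0,0.0404],
    [0.0056,0.0338,0,0,0,0.0404]
  ]
}}

```text
clock: 4.15
tool_pos: [0.6605, -0.0405, 0.1492]
orientation: [180.0, 0.0, -81.4]
force: [0.7, -1.1, -0.0]
opening: 0.0218
gripper_force: 29.6
```

{"op": "play_rows", "data": {
  "deltas": [
    [0,0,0,0,0,0],
    [0,0,0,0,0,0],
    [0,0,0,0,0,0]
  ]
}}

```text
clock: 4.45
tool_pos: [0.6603, -0.0421, 0.1493]
orientation: [180.0, -0.0, -81.8]
force: [0.6, 0.8, -0.8]
opening: 0.0221
gripper_force: 29.6
```

Run:
```python
from h import *
o=get_obs(); print(o["clock"],o["tool_pos"],o["orientation"],o["joint_pos"])
p,d=snapshot("wrist")
cv2.imwrite("pics/w2.png",cv2.resize(p,(800,600),interpolation=cv2.INTER_CUBIC))
```

```text
4.45 [ 0.66032686 -0.04214555  0.14929183] [ 1.79964342e+02 -1.62530333e-03 -8.18126743e+01] [ 1.31975029e+01  2.33589820e+01 -8.21700010e+00 -1.75417626e-03
 -5.84596818e+01 -5.00925971e+00]
```

View pics/w2.png

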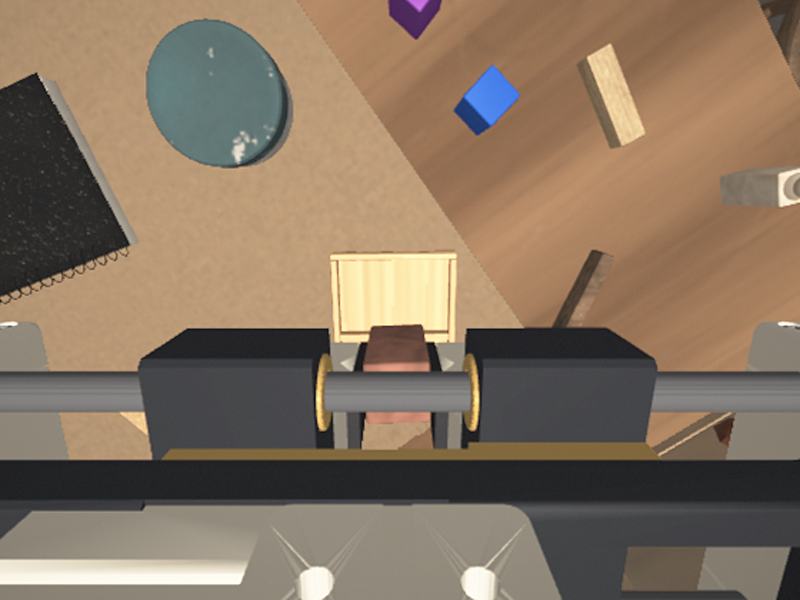

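The bay tray's outer corners are at (331,254) and (456,252), square to the gripper. I'll check its position from those.

Run:
```python
from h import *
a,b=[plane("wrist",u*.7,v*.7,.021) for u,v in ((331,254),(456,252))]
n=(a-b)/np.linalg.norm(a-b); n2=np.array([-n[1],n[0],0]); m=(a+b)/2
c=[m+n2*k for k in (.056,.029,.083)]
print(a,b,np.linalg.norm(a-b),np.degrees(np.arctan2(n[1],n[0])),c)
```

```text
[ 0.70446076 -0.06465151  0.021     ] [ 0.62691676 -0.07714938  0.021     ] 0.07854468862808582 9.15569978694483 [array([ 0.65677816, -0.01561391,  0.021     ]), array([ 0.66107434, -0.04226992,  0.021     ]), array([0.65248197, 0.0110421 , 0.021     ])]
```

{"op": "play_rows", "data": {
  "deltas": [
    [0.001,0,-0.05,0,0,0],
    [0,0,-0.04,0,0,0],
    [0,0,-0.025,0,0,0],
    [0,0,-0.012,0,0,0],
    [0,0,-0.005,0,0,0],
    [0,0,0,0,0,0],
    [0,0,0,0,0,0],
    [0,0,0,0,0,0]
  ]
}}

```text
clock: 5.3
tool_pos: [0.6622, -0.0416, 0.0453]
orientation: [-179.9, 0.0, -81.7]
force: [-0.1, 0.0, 0.0]
opening: 0.022
gripper_force: 29.6
```

{"op": "play_rows", "data": {
  "deltas": [
    [0,0,-0.0015,0,0,0],
    [0,0,-0.0008,0,0,0],
    [0,0,0,0,0,0],
    [0,0,0,0,0,0]
  ]
}}

```text
clock: 5.7
tool_pos: [0.6617, -0.0416, 0.0427]
orientation: [-180.0, -0.0, -81.7]
force: [-1.4, 0.9, 4.6]
opening: 0.0221
gripper_force: 29.7
```

{"op": "play_rows", "data": {
  "deltas": [
    [0,0,0,0,0,0],
    [0,0,0,0,0,0],
    [0,0,0,0,0,0]
  ],
  "gripper": -0.2
}}

```text
clock: 6.0
tool_pos: [0.6613, -0.0417, 0.0418]
orientation: [180.0, 0.0, -81.7]
force: [0.3, 0.1, 0.4]
opening: 0.0344
gripper_force: 0.0
```

{"op": "play_rows", "data": {
  "deltas": [
    [0,0,0.03,0,0,0],
    [0,0,0.045,0,0,0],
    [0,0,0.045,0,0,0],
    [0,0,0.04,0,0,0]
  ]
}}

```text
clock: 6.4
tool_pos: [0.6615, -0.0417, 0.1717]
orientation: [-180.0, -0.0, -81.7]
force: [1.4, -0.3, 0.1]
opening: 0.0353
gripper_force: 0.0
```

{"op": "play_rows", "data": {
  "deltas": [
    [-0.0524,-0.0253,0,0,0,0.0219],
    [-0.0524,-0.0253,0,0,0,0.0219],
    [-0.0524,-0.0253,0,0,0,0.0219],
    [-0.0524,-0.0253,0,0,0,0.0219],
    [-0.0524,-0.0253,0,0,0,0.0219],
    [0,0,0,0,0,0],
    [0,0,0,0,0,0],
    [0,0,0,0,0,0]
  ],
  "gripper": 0.2
}}

```text
clock: 7.2
tool_pos: [0.4527, -0.1428, 0.1704]
orientation: [-179.9, -0.0, -62.0]
force: [-0.4, 0.2, -0.2]
opening: 0.0526
gripper_force: 0.0
```

{"op": "play_rows", "data": {
  "deltas": [
    [-0.0008,0,-0.06,0,0,0],
    [0,0,-0.05,0,0,0],
    [0,0,-0.035,0,0,0],
    [0,0,-0.018,0,0,0],
    [0,0,-0.0075,0,0,0],
    [0,0,0,0,0,0],
    [0,0,0,0,0,0]
  ]
}}

```text
clock: 7.9
tool_pos: [0.4521, -0.1426, 0.0342]
orientation: [-180.0, -0.0, -62.0]
force: [0.2, 0.4, 1.5]
opening: 0.0528
gripper_force: 0.0
```

{"op": "play_rows", "data": {
  "deltas": [
    [0,0,0,0,0,0],
    [0,0,0,0,0,0],
    [0,0,0,0,0,0],
    [0,0,0,0,0,0],
    [0,0,0,0,0,0],
    [0,0,0,0,0,0]
  ],
  "gripper": -1
}}

```text
clock: 8.5
tool_pos: [0.4514, -0.1429, 0.034]
orientation: [-180.0, -0.0, -62.0]
force: [-1.6, 0.8, 3.4]
opening: 0.019
gripper_force: 30.0
```

{"op": "play_rows", "data": {
  "deltas": [
    [0,0,0.05,0,0,0],
    [0,0,0.06,0,0,0],
    [0,0,0.06,0,0,0],
    [0.0419,0.0321,0,0,0,-0.0176],
    [0.0419,0.0321,0,0,0,-0.0176],
    [0.0419,0.0321,0,0,0,-0.0176],
    [0.0419,0.0321,0,0,0,-0.0176],
    [0.0419,0.0321,0,0,0,-0.0176],
    [0.0419,0.0321,0,0,0,-0.0176],
    [0,0,0,0,0,0]
  ]
}}

```text
clock: 9.5
tool_pos: [0.6555, 0.0141, 0.1682]
orientation: [180.0, -0.0, -81.0]
force: [-1.1, -0.9, -0.6]
opening: 0.0187
gripper_force: 30.0
```

{"op": "play_rows", "data": {
  "deltas": [
    [0,0,-0.045,0,0,0],
    [0,0,-0.045,0,0,0],
    [0,0,-0.03,0,0,0],
    [0,0,-0.02,0,0,0],
    [0,0,-0.01,0,0,0],
    [0,0,0,0,0,0],
    [0,0,0,0,0,0]
  ]
}}

```text
clock: 10.2
tool_pos: [0.6527, 0.0112, 0.0504]
orientation: [-180.0, -0.0, -81.0]
force: [1.1, 0.2, -0.0]
opening: 0.0191
gripper_force: 30.0
```

Lower 5.5 mm to contact, then release and lift.

{"op": "play_rows", "data": {
  "deltas": [
    [0,0,-0.004,0,0,0],
    [0,0,-0.0028,0,0,0],
    [0,0,0,0,0,0],
    [0,0,0,0,0,0]
  ]
}}

```text
clock: 10.6
tool_pos: [0.6528, 0.0113, 0.045]
orientation: [-179.9, 0.0, -81.0]
force: [-0.7, 0.9, 2.9]
opening: 0.0192
gripper_force: 30.0
```

{"op": "play_rows", "data": {
  "deltas": [
    [0,0,0,0,0,0],
    [0,0,0,0,0,0],
    [0,0,0,0,0,0]
  ],
  "gripper": -0.2
}}

```text
clock: 10.9
tool_pos: [0.6521, 0.0112, 0.0441]
orientation: [180.0, 0.0, -81.0]
force: [0.1, -0.3, 0.4]
opening: 0.0336
gripper_force: 0.0
```

{"op": "play_rows", "data": {
  "deltas": [
    [0,0,0.03,0,0,0],
    [0,0,0.05,0,0,0],
    [0,0,0.05,0,0,0],
    [0,0,0.05,0,0,0],
    [0,0,0,0,0,0]
  ]
}}

```text
clock: 11.4
tool_pos: [0.6555, 0.0115, 0.195]
orientation: [-179.4, -0.0, -81.0]
force: [0.7, 1.0, -0.1]
opening: 0.035
gripper_force: 0.0
```

{"op": "play_rows", "data": {
  "deltas": [
    [-0.0377,-0.0275,-0.0078,0,0,-0.0319],
    [-0.0377,-0.0275,-0.0078,0,0,-0.0319],
    [-0.0377,-0.0275,-0.0078,0,0,-0.0319],
    [-0.0377,-0.0275,-0.0078,0,0,-0.0319],
    [0,0,0,0,0,0],
    [0,0,0,0,0,0],
    [0,0,0,0,0,0]
  ],
  "gripper": -0.2
}}

```text
clock: 12.1
tool_pos: [0.5325, -0.0766, 0.1636]
orientation: [-179.9, 0.0, -103.9]
force: [0.8, -0.1, 0.1]
opening: 0.0349
gripper_force: 0.0
```

Run:
```python
from h import *
o=get_obs(); print(o["clock"],o["tool_pos"],o["orientation"],o["joint_pos"])
p,d=snapshot("wrist"); q,_=snapshot("top")
cv2.imwrite("pics/w3.png",cv2.resize(p,(560,420))); cv2.imwrite("pics/t3.png",cv2.resize(q[140:290,200:400],(800,600),interpolation=cv2.INTER_CUBIC))
cv2.imwrite("pics/m3.png",np.hstack([cv2.resize(p[120:420],(400,214)),cv2.resize(q[140:290,200:400],(400,300),interpolation=cv2.INTER_CUBIC)[:214]]))
print(clear(.532,-.0765,166,.026))
```

```text
12.1 [ 0.53248571 -0.07655035  0.16359432] [-1.79946751e+02  1.35791192e-02 -1.03941913e+02] [ 1.27149545e+01  1.17030659e+01 -2.32046665e+01  1.43425262e-02
 -5.50385870e+01 -2.66650867e+01]
(4, [0.448, -0.012, 0.101])
```

View pics/t3.png

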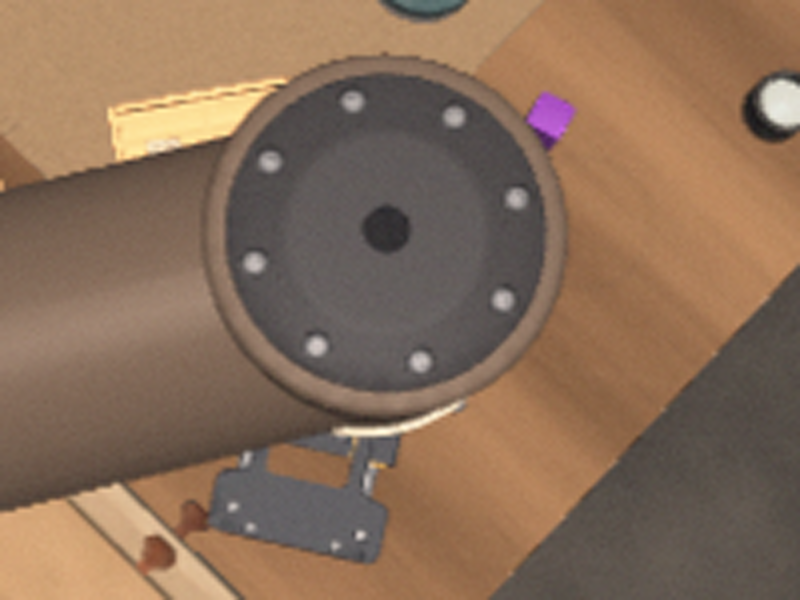

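The arm hides the wedge, but the picture shows the gripper plate close to the drawer knob at (190,515). I'll tilt the tool 8° about the grip axis, away from the knob, while lowering.

{"op": "play_rows", "data": {
  "deltas": [
    [0,0,0,0.0431,-0.0108,0],
    [0,0,-0.055,0,0,0],
    [0,0,-0.045,0,0,0],
    [0,0,-0.035,0,0,0],
    [0,0,-0.02,0,0,0],
    [0,0,-0.01,0,0,0],
    [0,0,-0.005,0,0,0],
    [0,0,0,0,0,0],
    [0,0,0,0,0,0]
  ]
}}

```text
clock: 13.1
tool_pos: [0.5324, -0.0766, 0.0281]
orientation: [-179.9, 8.0, -104.0]
force: [-0.4, 0.2, 0.4]
opening: 0.0352
gripper_force: 0.0
```

{"op": "play_rows", "data": {
  "deltas": [
    [0,0,-0.003,0,0,0],
    [0,0,0,0,0,0]
  ]
}}

```text
clock: 13.3
tool_pos: [0.5319, -0.0767, 0.0254]
orientation: [-179.9, 8.0, -104.0]
force: [0.3, 0.1, -0.8]
opening: 0.0348
gripper_force: 0.0
```

{"op": "play_rows", "data": {
  "deltas": [
    [0,0,0,0,0,0],
    [0,0,0,0,0,0],
    [0,0,0,0,0,0],
    [0,0,0,0,0,0],
    [0,0,0,0,0,0],
    [0,0,0,0,0,0]
  ],
  "gripper": -1
}}

```text
clock: 13.9
tool_pos: [0.5317, -0.0768, 0.025]
orientation: [-180.0, 8.0, -104.0]
force: [0.6, 0.5, 0.9]
opening: 0.0095
gripper_force: 30.0
```

{"op": "play_rows", "data": {
  "deltas": [
    [0,0,0.04,0,0,0],
    [0,0,0.06,0,0,0],
    [0,0,0.06,0,0,0],
    [0,0,0.059,0,0,0],
    [0,0,0,0,0,0]
  ]
}}

```text
clock: 14.4
tool_pos: [0.5351, -0.0771, 0.2075]
orientation: [-179.3, 8.1, -103.8]
force: [0.9, 0.1, -0.2]
opening: 0.0093
gripper_force: 30.0
```

{"op": "play_rows", "data": {
  "deltas": [
    [0.0166,0.0341,0,0,0,0.0417],
    [0.0166,0.0341,0,0,0,0.0417],
    [0.0166,0.0341,0,0,0,0.0417],
    [0.0166,0.0341,0,0,0,0.0417],
    [0.0166,0.0341,0,0,0,0.0417],
    [0.0166,0.0341,0,0,0,0.0417],
    [0.0166,0.0341,0,0,0,0.0417],
    [0.0166,0.0341,0,0,0,0.0417],
    [0,0,0,0,0,0],
    [0,0,0,0,0,0]
  ]
}}

```text
clock: 15.4
tool_pos: [0.6377, 0.1422, 0.1991]
orientation: [179.9, 8.0, -43.9]
force: [-0.3, 0.4, -1.0]
opening: 0.0093
gripper_force: 30.0
```

Run:
```python
from h import *
print(get_obs()["tool_pos"],clear(.638,.1406,46,.036))
p,d=snapshot("wrist"); np.save("w_p.npy",p)
cv2.imwrite("pics/w4.png",cv2.resize(p,(800,600),interpolation=cv2.INTER_CUBIC))
```

```text
[0.63768529 0.14218529 0.19907098] (25, [0.51, 0.101, 0.214])
```

View pics/w4.png

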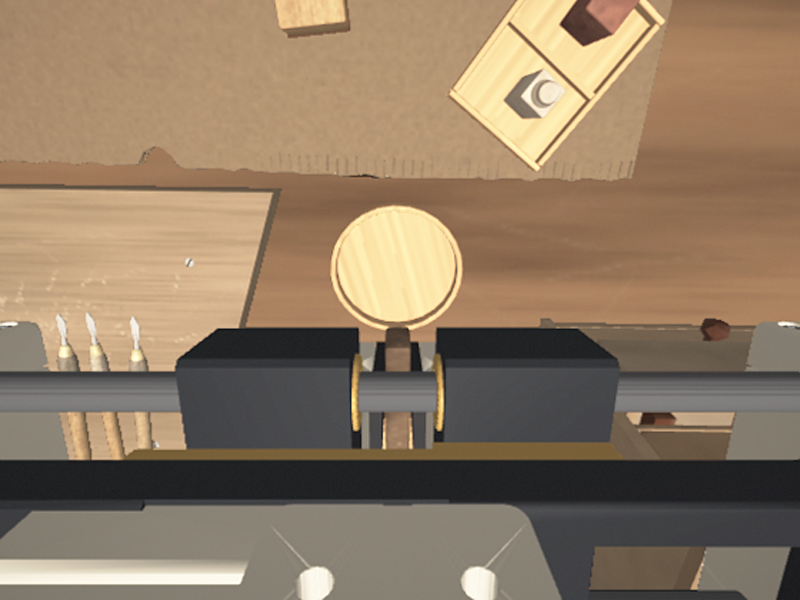

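Both stones stand in their bays. The dish spans columns 330–463 and rows 206–331, and the wedge is held at column 397. I'll check the dish position from this.

Run:
```python
from h import *
for u,v in ((330,268),(463,268),(397,206),(397,331)): print(plane("wrist",u*.7,v*.7,.021).round(4))
```

```text
[0.6607 0.1876 0.021 ]
[0.5912 0.1154 0.021 ]
[0.6591 0.1191 0.021 ]
[0.5876 0.1879 0.021 ]
```

{"op": "play_rows", "data": {
  "deltas": [
    [0,0,-0.055,0,0,0],
    [0,0,-0.05,0,0,0],
    [0,0,-0.045,0,0,0],
    [0,0,-0.03,0,0,0],
    [0,0,-0.015,0,0,0],
    [0,0,-0.003,0,0,0],
    [0,0,0,0,0,0],
    [0,0,0,0,0,0]
  ]
}}

```text
clock: 16.25
tool_pos: [0.6389, 0.1416, 0.0435]
orientation: [-179.9, 7.9, -43.9]
force: [0.2, -0.0, -0.1]
opening: 0.0092
gripper_force: 30.0
```

{"op": "play_rows", "data": {
  "deltas": [
    [0,0,-0.005,0,0,0],
    [0,0,-0.0025,0,0,0],
    [0,0,-0.001,0,0,0],
    [0,0,0,0,0,0],
    [0,0,0,0,0,0]
  ]
}}

```text
clock: 16.75
tool_pos: [0.6381, 0.1416, 0.036]
orientation: [-179.9, 8.0, -43.9]
force: [-0.8, 1.2, 5.7]
opening: 0.0093
gripper_force: 30.0
```

{"op": "play_rows", "data": {
  "deltas": [
    [0,0,0,0,0,0],
    [0,0,0,0,0,0],
    [0,0,0,0,0,0]
  ],
  "gripper": -0.45
}}

```text
clock: 17.05
tool_pos: [0.6378, 0.1415, 0.0348]
orientation: [-180.0, 8.0, -43.9]
force: [-0.4, -0.4, -0.4]
opening: 0.0228
gripper_force: 0.0
```

{"op": "play_rows", "data": {
  "deltas": [
    [0,0,0.03,0,0,0],
    [0,0,0.055,0,0,0],
    [0,0,0.06,0,0,0],
    [0,0,0.06,0,0,0],
    [0,0,0,-0.0309,-0.0319,0]
  ]
}}

```text
clock: 17.55
tool_pos: [0.6443, 0.1407, 0.208]
orientation: [-179.4, -0.4, -44.2]
force: [1.2, 0.2, -0.4]
opening: 0.0242
gripper_force: 0.0
```

{"op": "play_rows", "data": {
  "deltas": [
    [-0.0157,-0.0573,0,0,0,-0.0079],
    [-0.0157,-0.0573,0,0,0,-0.0079],
    [-0.0157,-0.0573,0,0,0,-0.0079],
    [-0.0157,-0.0573,0,0,0,-0.0079],
    [-0.0157,-0.0573,0,0,0,-0.0079],
    [-0.0157,-0.0573,0,0,0,-0.0079],
    [-0.0157,-0.0573,0,0,0,-0.0079],
    [0,0,0,0,0,0],
    [0,0,0,0,0,0],
    [0,0,0,0,0,0]
  ],
  "gripper": 0
}}

```text
clock: 18.55
tool_pos: [0.5502, -0.179, 0.1989]
orientation: [180.0, 0.0, -53.9]
force: [1.1, -0.1, -0.3]
opening: 0.0437
gripper_force: 0.0
```

Run:
```python
from h import *
o=get_obs(); print(o["tool_pos"],o["orientation"],o["joint_pos"])
p,d=snapshot("wrist"); q,_=snapshot("top"); s,_=snapshot("scene")
a=cv2.resize(p,(400,300)); b=cv2.resize(q[150:280,90:290],(400,260),interpolation=cv2.INTER_CUBIC); c=cv2.resize(s[160:300,210:450],(800,300))
m=np.zeros((600,800,3),np.uint8); m[:300,:400]=a; m[:260,400:]=b; m[300:]=c
cv2.imwrite("pics/m5.png",m)
```

```text
[ 0.55016163 -0.17900771  0.19885761] [ 1.79993946e+02  7.98880090e-03 -5.38851520e+01] [ 1.33539031e+00  1.35526314e+01 -1.55861873e+01 -3.55840927e-03
 -6.08707108e+01  3.47811905e+01]
```

View pics/m5.png

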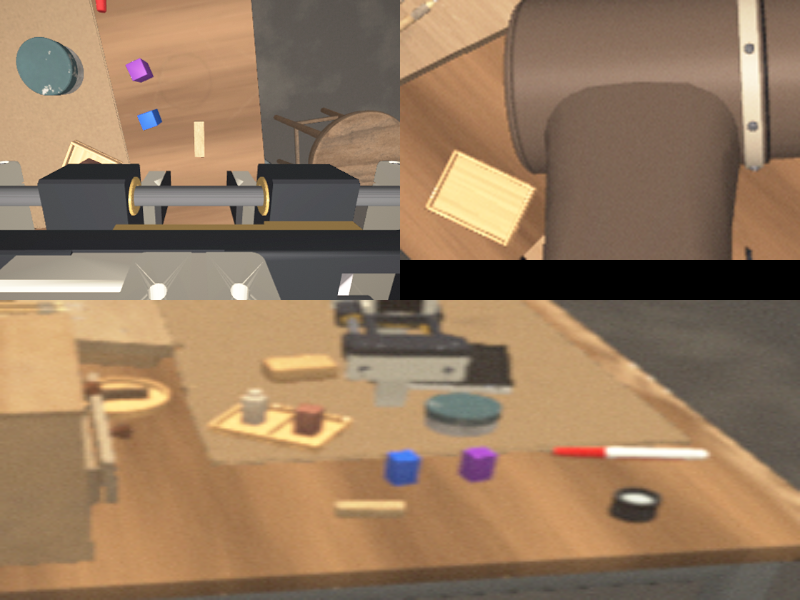

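The wedge lies in the dish and the stones still stand in the bay tray. The blank at (199,139) lines up with the jaw centre, so I'll go down.

{"op": "play_rows", "data": {
  "deltas": [
    [0,-0.001,-0.055,0,0,0],
    [0,0,-0.055,0,0,0],
    [0,0,-0.05,0,0,0],
    [0,0,-0.035,0,0,0],
    [0,0,-0.015,0,0,0],
    [0,0,-0.008,0,0,0],
    [0,0,0,0,0,0],
    [0,0,0,0,0,0]
  ]
}}

```text
clock: 19.5
tool_pos: [0.5511, -0.1801, 0.0259]
orientation: [-179.9, -0.1, -53.9]
force: [0.3, 0.3, 0.0]
opening: 0.0438
gripper_force: 0.0
```

{"op": "play_rows", "data": {
  "deltas": [
    [0,0,0,0,0,0],
    [0,0,0,0,0,0],
    [0,0,0,0,0,0],
    [0,0,0,0,0,0],
    [0,0,0,0,0,0],
    [0,0,0,0,0,0]
  ],
  "gripper": -1
}}

```text
clock: 20.1
tool_pos: [0.5501, -0.1803, 0.0248]
orientation: [180.0, -0.0, -53.9]
force: [-1.3, 0.6, 3.7]
opening: 0.015
gripper_force: 29.9
```

{"op": "play_rows", "data": {
  "deltas": [
    [0,0,0.045,0,0,0],
    [0,0,0.06,0,0,0],
    [0,0,0.06,0,0,0],
    [0,0,0.06,0,0,0],
    [0,0,0.06,0,0,0]
  ]
}}

```text
clock: 20.6
tool_pos: [0.5495, -0.1802, 0.2545]
orientation: [180.0, 0.0, -53.9]
force: [1.3, -0.1, -0.6]
opening: 0.0154
gripper_force: 29.9
```

{"op": "play_rows", "data": {
  "deltas": [
    [0.0125,0.0536,0,0,0,-0.0389],
    [0.0125,0.0536,0,0,0,-0.0389],
    [0.0125,0.0536,0,0,0,-0.0389],
    [0.0125,0.0536,0,0,0,-0.0389],
    [0.0125,0.0536,0,0,0,-0.0389],
    [0.0125,0.0536,0,0,0,-0.0389],
    [0.0125,0.0536,0,0,0,-0.0389]
  ]
}}

```text
clock: 21.3
tool_pos: [0.62, 0.1217, 0.2523]
orientation: [180.0, 0.0, -103.2]
force: [1.4, -0.7, 0.3]
opening: 0.0152
gripper_force: 29.9
```

{"op": "play_rows", "data": {
  "deltas": [
    [-0.0372,0.0466,0,0,0,-0.0389],
    [-0.0372,0.0466,0,0,0,-0.0389],
    [-0.0372,0.0466,0,0,0,0],
    [-0.0372,0.0466,0,0,0,0],
    [0,0,0,0,0,0],
    [0,0,0,0,0,0],
    [0,0,0,0,0,0]
  ]
}}

```text
clock: 22.0
tool_pos: [0.5012, 0.2687, 0.2524]
orientation: [180.0, -0.0, -116.9]
force: [-0.0, -1.2, -0.9]
opening: 0.0152
gripper_force: 29.9
```

Run:
```python
from h import *
o=get_obs(); print(o["tool_pos"],o["orientation"],o["joint_pos"])
p,d=snapshot("wrist")
cv2.imwrite("pics/w6.png",cv2.resize(p,(800,600),interpolation=cv2.INTER_CUBIC))
```

```text
[0.50116051 0.26867064 0.25235292] [ 1.79988181e+02 -1.50196833e-02 -1.16925256e+02] [ 4.79030085e+01  1.03316875e+01 -1.24112816e+01 -8.10557770e-03
 -6.72746205e+01 -7.48251334e+01]
```

View pics/w6.png

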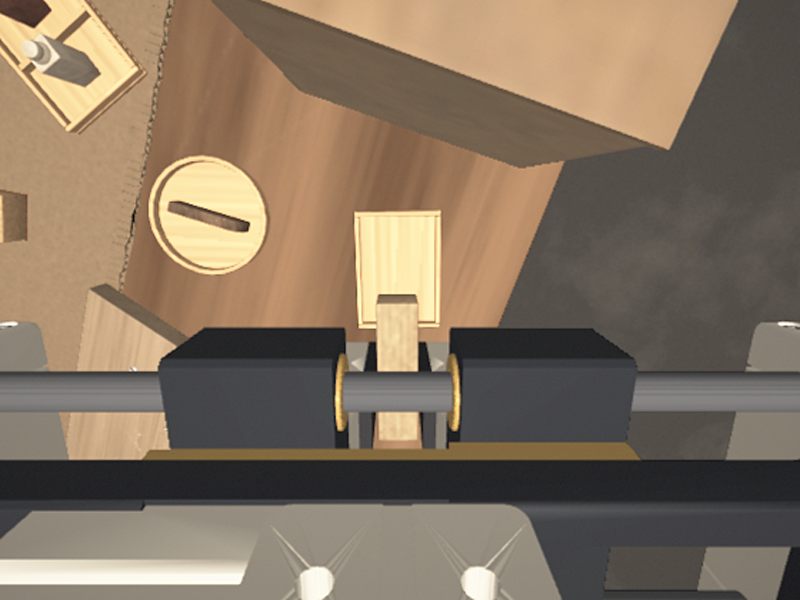

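The wedge lies in the dish. The plain tray's corners are at (355,212), (441,211), (440,327) and (358,328), squared to the blank.

Run:
```python
from h import *
P=np.array([plane("wrist",u*.7,v*.7,.021) for u,v in ((355,212),(441,211),(440,327),(358,328))]); print(P.round(4),P.mean(0))
```

```text
[[0.5101 0.2082 0.021 ]
 [0.4446 0.2406 0.021 ]
 [0.4899 0.3336 0.021 ]
 [0.5568 0.3006 0.021 ]] [0.50036138 0.27075422 0.021     ]
```

{"op": "play_rows", "data": {
  "deltas": [
    [-0.0005,0.0015,-0.055,0,0,0],
    [0,0,-0.05,0,0,0],
    [0,0,-0.05,0,0,0],
    [0,0,-0.045,0,0,0],
    [0,0,-0.035,0,0,0],
    [0,0,-0.018,0,0,0],
    [0,0,-0.008,0,0,0],
    [0,0,0,0,0,0],
    [0,0,0,0,0,0]
  ]
}}

```text
clock: 22.95
tool_pos: [0.5014, 0.2702, 0.0444]
orientation: [-180.0, 0.1, -117.0]
force: [0.2, 0.7, -0.6]
opening: 0.0152
gripper_force: 29.9
```

{"op": "play_rows", "data": {
  "deltas": [
    [0,0,-0.005,0,0,0],
    [0,0,-0.003,0,0,0],
    [0,0,-0.0018,0,0,0],
    [0,0,0,0,0,0],
    [0,0,0,0,0,0]
  ]
}}

```text
clock: 23.45
tool_pos: [0.5005, 0.2704, 0.036]
orientation: [180.0, 0.0, -116.9]
force: [-0.5, 0.3, -0.1]
opening: 0.0149
gripper_force: 29.9
```

{"op": "play_rows", "data": {
  "deltas": [
    [0,0,-0.0008,0,0,0],
    [0,0,0,0,0,0],
    [0,0,0,0,0,0]
  ]
}}

```text
clock: 23.75
tool_pos: [0.5006, 0.2704, 0.0358]
orientation: [-180.0, 0.0, -116.9]
force: [-1.9, -0.2, 5.7]
opening: 0.0153
gripper_force: 29.9
```

{"op": "play_rows", "data": {
  "deltas": [
    [0,0,0,0,0,0],
    [0,0,0,0,0,0],
    [0,0,0,0,0,0]
  ],
  "gripper": -0.54
}}

```text
clock: 24.05
tool_pos: [0.5006, 0.2703, 0.0352]
orientation: [180.0, 0.0, -116.9]
force: [0.5, -0.7, 1.0]
opening: 0.0204
gripper_force: 0.0
```

{"op": "play_rows", "data": {
  "deltas": [
    [0,0,0.02,0,0,0],
    [0,0,0.04,0,0,0],
    [0,0,0.055,0,0,0],
    [0,0,0.06,0,0,0],
    [0,0,0.06,0,0,0],
    [0,0,0.03,0,0,0],
    [-0.015,0.055,0,0,0,0],
    [-0.015,0.055,0,0,0,0],
    [0,0,0,0,0,0],
    [0,0,0,0,0,0]
  ]
}}

```text
clock: 25.05
tool_pos: [0.476, 0.359, 0.2467]
orientation: [180.0, -0.1, -116.8]
force: [0.2, -1.1, 0.2]
opening: 0.0201
gripper_force: 0.0
```

Run:
```python
from h import *
o=get_obs(); print(o["clock"],o["tool_pos"],o["force"])
p,d=snapshot("wrist"); q,_=snapshot("top")
m=np.hstack([cv2.resize(p,(400,300)),cv2.resize(q[100:290,80:333],(400,300),interpolation=cv2.INTER_CUBIC)])
cv2.imwrite("pics/m7.png",m)
```

```text
25.05 [0.47595419 0.35896483 0.24670862] [ 0.22179023 -1.0638746   0.18258623]
```

View pics/m7.png

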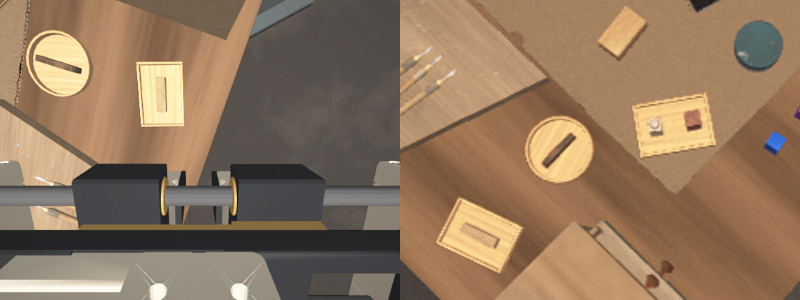

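The blank (481,235) lies in the plain tray, the wedge (559,150) is in the dish, and the two stones (655,126) and (693,120) stand one in each bay. The robot is clear of everything, so I'm handing in.

```bash
python3 -c "
from plant import *
print(close_job())"
```

```text
the job is handed in; nothing more can be done
None
```

The job is handed in at about 25 s: both seal stones stand upright, one in each bay, the wedge lies in the round dish and the blank in the plain tray; I never touched the tin or the loupe.

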